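# Shut the red valve in the water valve box

## Task

Push the sliding cover of the water valve box all the way aside by its black tab, so that the two valve handles under it can be reached. Then push the red handle a quarter turn clockwise, seen from above, until it stops shut across its pipe; leave the blue handle open and the cover aside. Only push: do not grip the tab or the handle, and do not disturb the dropper bottle, the glass dish or the gauze carton standing round the box.

Things in the scene. Friction and masses are not known exactly. Their poses are not given: they have to be found in the camera images.
- valve_box: White box fixed to the worktop, 170 (x) x 420 (y) x 65 mm; origin: centre of its underside; its -x side faces the robot. Right half (-y): a bay with two valves, hidden by the sliding cover; left half: deck where the cover parks. Bay clear between the rails x = -67 to 67, y = -200 to -5 mm with the cover aside; rail tops 65 mm up. Hose unions stick out 17 mm at the long sides, 34 mm high.
- cover (a joint): Sliding aluminium cover in the rails of the box, 146 x 200 mm, upper face 58 mm above the worktop. Value in m: 0 closed over the bay, 0.195 fully aside at its stop; starts at 0 to 0.015; grows along the box's +y (to the left seen from the robot). Needs about 2 N, stays where it is left.
- cover_tab (a point): Centre of the black upright tab in the middle of the cover, 71 mm above the worktop: 64 mm along the box's x, 12 mm thick along its y, top 84 mm above the worktop; on a flat plinth 74 x 24 mm, top 61 mm above the worktop. Axes as the box's.
- handle_red (a joint): Red valve handle, in the right or left place of the bay. Value in rad: 0 open (points along the box's -x, toward the robot, in line with its pipe), 1.571 shut at its stop (points along the box's +y, across the pipe); grows clockwise seen from above; starts at 0 to 0.2. Needs about 1.5 N at the push point, stays where it is left.
- red_push (a point): Point on the red handle's bar, half-way up (41 mm above the worktop), 38 mm from its pivot. Bar 12 mm wide, 14 mm high (34 to 48 mm above the worktop), reaching 50 mm from the pivot. Axes turn with it: -x points to the free end. Fittings below it reach 35 mm above the worktop; a 6 mm stop pin, top at 42 mm, stands on the far (+x) side of the shut handle.
- red_pivot (a point): Point on the upright pivot axis of the red handle, 41 mm above the worktop; at x = 25, y = -145 or -65 mm of the box frame. The hub round it has 22 mm diameter. Axes as the box's.
- handle_blue (a joint): Blue valve handle in the other place, 80 mm from the red one; same shape and joint values as the red; starts at 0 to 0.15 and is to be left so.
- blue_push (a point): Point on the axis of the blue handle, half-way up, 38 mm from its pivot; axes as for the red one.
- blue_bottle: Loose dropper bottle with a blue cap, 26 mm diameter, 68 mm high, beside the right end (-y) of the box; origin: centre of its underside.
- dish: Loose octagonal glass dappen dish, 31 mm across, 26 mm high, beside the right end (-y) of the box; origin: centre of its underside.
- gauze: Loose teal carton of gauze squares, 94 x 62 x 36 mm, beside the left end (+y) of the box; origin: centre of its underside.

How it is judged:
By the outcome, as a careful person would: the job done as asked, in the order asked, and still so for the second after the job is handed in, with the robot touching nothing.
It also fails if it takes over 48 s, if anything falls off the work surface, if the arm or the gripper's body presses on something with over 40 N, if the wrist force passes 120 N, or if a joint passes its speed limit or range.

## Robot

A 6-joint arm with a two-finger parallel gripper is mounted at the origin on a cart in front of the work surface, level with it; the furniture and walls round the work are solid. World frame = base frame: x ahead of the robot, y to its left, z up, the work surface at z = 0. Lengths are in m, angles in rad, forces in N, time in s.
With the tool pointing down it reaches from about 0.275 to 0.75 m from the base axis. Payload 10.2 kg.
Tool frame: the origin (TCP) lies between the finger pads; the fingertips stand 8 mm ahead of it and the grasp point (between the pads) lies 11 mm behind it; z points along the fingers, y is the line along which they close (so a half turn about z gives the same grasp; the last joint's range is limited). The gripper opens to 88 mm and grips with 3 to 60 N. Pads are 18 mm wide; open, the fingers measure 123 mm over their backs; the gripper's body (75 mm by 187 mm) begins 45 mm behind the grasp point.
Start: joints at [-1.488, 0.313, 1.498, -0, 1.331, -0.223], TCP at [0.158, -0.501, 0.247] pointing down, gripper open.
Joint ranges: [-2.94, 2.94], [-0.97, 2.17], [0.19, 2.56], [-1.23, 4.37], [0.02, 3.11], [-2.88, 2.88]. Speed limits (rad/s): [2.39, 2.39, 3.01, 3.14, 3.14, 3.14].

## Interface

Orientations are given as [roll, pitch, yaw] about the fixed x, y, z axes, in that order (R = Rz(yaw) Ry(pitch) Rx(roll)).
In Python, from station import * gives the robot as it stands. The module is installed in compiled form; this text tells all that it offers.
- The arm moves only by the tool play_rows, never from a script. Its argument "targets" is a list that holds one entry, the list of rows, each a list of 5 numbers: the finger opening in mm, from 0 to 88.1, then the shift along the world's x, y, z as a fraction of full scale, then the turn about the world's z as a fraction of full scale. A call has 1 to 10 rows; each row shifts and turns the commanded pose from where the row before left it; what a row does not reach is not made up. Full scale, the value 1, is 3 cm for a shift and 5 degrees for a turn. A row lasts 1/8 s, in which the tool goes at most 62.5 mm and 10.7 degrees, less where a joint would pass 70% of its speed; a pose out of reach is approached as far as the arm can. A call with a number of a shift or a turn outside -1 to 1 is refused whole. A call with a gripper value outside its range is refused whole. The fingers move at their own pace and stop on an object; "force" is the grip in N (left out, the last holds). Time passes only in rows, so rows that do not move let the fingers close. It gives the time, the measured TCP pose, the force, the opening and the grip force at its end, in the units of the state.
- read_state(): the state, without advancing time (a new reading comes with each control period).
- capture(name): name is "scene" or "top" or "wrist"; returns a dict with "img" (480x640x3 uint8, red, green, blue), "z_map" (480x640 float32, m along the optical axis (not along the pixel's ray), 0 where there is no reading), "camera_matrix" (3x3 intrinsics, pixels), "view" (4x4, takes a point from world to camera coordinates). Camera axes: x right, y up, looking along -z (the intrinsics and any distortion apply to the point x, -y, -z); pixel columns grow to the right and rows downward; lengths in m; the calibration is good to about 2 mm. The wrist camera is an equidistant fisheye: a pixel r from the principal point sees the ray r / f radians off the axis. A picture is of the moment at which its call begins.
- hand_in(): hands the job in; it is judged then, once.
Trained networks look in a picture, given as the dict that the camera call returned (one of the last four; its "shot" number tells which), for a name from the list of things; names that differ only in an ending like _2 or _b are one class to them, and where a whole thing is asked for, a point or a joint stands for the part that bears it (a point fixed in the world has none). Each returns a list of dicts, best first, with "score" (0 to 1); they miss things now and then, are a little off and sometimes report something else, mostly with a low value. They report only what shows in the picture. A call takes as long as a camera call.
- spot_in(name, picture): "at" ([x, y, z] in m, in world coordinates, good to about 4 mm: the middle of the surface that is visible of it).
The state is a dict: "t": time; "joint_pos": joint angles; "joint_velocities": joint speeds; "tau": joint torques, N m; "eef_pos": TCP position; "orientation": TCP orientation; "ft_force": force on the tool from outside, world axes, zero at the start; "torque": the same for the moment, N m; "opening": finger opening in m; "finger_force": force on a finger pad.
Only numpy, scipy, OpenCV 4.12 (cv2) and the standard library are available. Lean on these libraries where they do the work, as an engineer would, in place of code of your own. Each camera call takes 0.05 s, during which the arm holds its last target. There are 200 camera calls.

## Working session

There is one attempt and no reset: what is moved stays moved. The work goes in short steps, Python scripts to look and compute and a tool call to move; the robot and the scene stay as the last step left them, time stands still between calls to the robot, and variables do not carry over. Pictures are saved under pics/ and viewed, at most 10 in all, crops included, and the job is handed in when it is done.

Besides the shell and the picture viewer there is one more tool, called after "Request:" by a JSON object that holds its "name" and its "arguments". play_rows: Moves the arm, as the interface text tells. Shift numbers are shares of 3 cm and turn numbers shares of 5 degrees, none past 1 either way. Its arguments: {"type":"object","properties":{"targets":{"type":"array","items":{"type":"array","items":{"type":"array","items":{"type":"number"}}}},"force":{"type":"number"}},"required":["targets"]}

```bash
mkdir -p pics; cat > h.py <<'E'
from station import *
import numpy as np, cv2
def cloud(p):
    z=p["z_map"];K=p["camera_matrix"];v,u=np.mgrid[:480,:640]
    c=np.stack([(u-K[0,2])/K[0,0]*z,-(v-K[1,2])/K[1,1]*z,-z,np.ones_like(z)],-1)
    w=c@np.linalg.inv(p["view"]).T
    w[z==0]=np.nan
    return w[...,:3]
def save(p,n): cv2.imwrite("pics/"+n+".png",p["img"][...,::-1])
E
python3 - <<'E'
from h import *
s=read_state();print(s["t"],s["eef_pos"],s["orientation"],s["ft_force"])
p=capture("top");save(p,"top0");q=capture("scene");save(q,"scene0")
for n in ["valve_box","cover","cover_tab","blue_bottle","dish","gauze","handle_red"]:
  for a in (p,q):
    print(n,[(np.round(d["at"],3),round(d["score"],2)) for d in spot_in(n,a)[:2]])
w=cloud(p)
def fit(m,n):
    pts=w[m][:,:2].astype(np.float32)
    print(n,len(pts),cv2.minAreaRect(pts),w[m].mean(0))
z=w[...,2]
inr=(w[...,0]>.2)&(w[...,0]<.9)&(abs(w[...,1])<.6)
for lo,hi in((.05,.07),(.054,.0605),(.0625,.068),(.078,.09)):
    m=(inr&(z>lo)&(z<hi)).astype(np.uint8)
    k,l,st,_=cv2.connectedComponentsWithStats(m)
    for i in range(1,k):
        if st[i,4]>60: fit(l==i,(lo,hi))
E
```

```text
0.0 [ 0.15801156 -0.50041667  0.24617224] [-3.14035103e+00 -2.52274768e-04  3.05795363e-01] [-0.74869833 -0.06157645 -1.29221751]
valve_box [(array([ 0.532, -0.024,  0.056]), 0.56)]
valve_box [(array([ 0.514, -0.121,  0.058]), 0.7)]
cover [(array([ 0.535, -0.107,  0.057]), 0.77)]
cover [(array([ 0.531, -0.13 ,  0.058]), 0.59)]
cover_tab [(array([ 0.537, -0.106,  0.059]), 0.74)]
cover_tab [(array([ 0.533, -0.129,  0.059]), 0.91)]
blue_bottle [(array([ 0.492, -0.267,  0.04 ]), 0.62)]
blue_bottle [(array([ 0.487, -0.283,  0.035]), 0.77)]
dish [(array([ 0.568, -0.277,  0.017]), 0.48)]
dish [(array([ 0.564, -0.278,  0.019]), 0.65)]
gauze [(array([0.498, 0.227, 0.041]), 0.63)]
gauze [(array([0.448, 0.232, 0.035]), 0.7), (array([ 0.515, -0.119,  0.058]), 0.54)]
handle_red [(array([ 0.535, -0.108,  0.058]), 0.4)]
handle_red []
(0.05, 0.07) 519 ((0.760820746421814, -0.14991652965545654), (0.0031045584473758936, 0.45858651399612427), 0.011873199604451656) [ 0.76094006 -0.15327012  0.0600256 ]
(0.05, 0.07) 178 ((0.700644314289093, -0.35513171553611755), (0.0802895650267601, 0.023452796041965485
[... 1651 characters left out ...]
17779541016) [ 0.69533502 -0.35582677  0.08367705]
(0.078, 0.09) 279 ((0.561749279499054, -0.5131929516792297), (0.20247352123260498, 0.0056899553164839745), 2.6115119457244873) [ 0.56234282 -0.51299035  0.08393618]
(0.078, 0.09) 151 ((0.5203214883804321, 0.369407594203949), (0.003539172001183033, 0.1527477353811264), 88.66719818115234) [0.519922   0.36943261 0.08383016]
(0.078, 0.09) 76 ((0.560007631778717, -0.3954586088657379), (0.056403998285532, 0.026134595274925232), 21.298643112182617) [ 0.55850543 -0.39055557  0.08400004]
(0.078, 0.09) 149 ((0.5349711775779724, -0.10922187566757202), (0.061448946595191956, 0.01135677844285965), 1.2783548831939697) [ 0.53435938 -0.10993727  0.0837056 ]
```

View pics/top0.png

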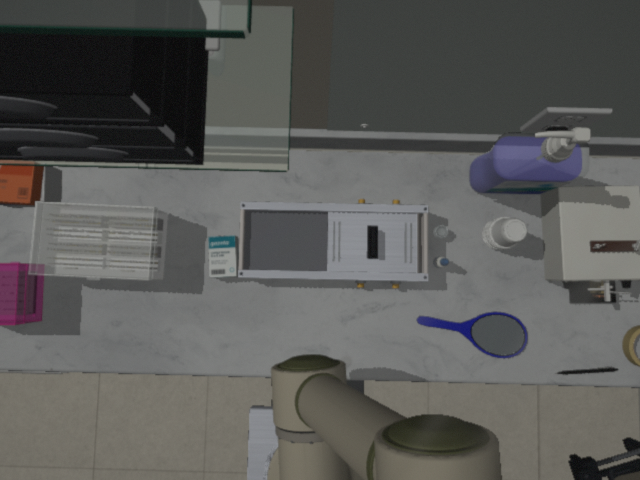

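View pics/scene0.png

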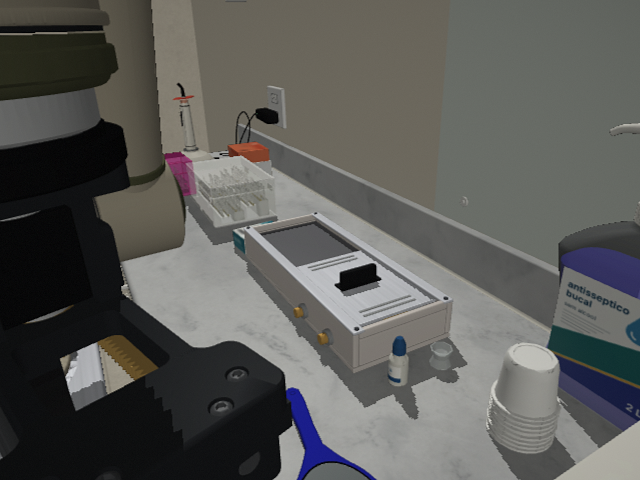

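The top view shows the box at centre (0.535, -0.023), nearly square to the world axes. The tab is at pixel (372, 242), about world (0.535, -0.109). The bottle (442, 262) and dish (440, 232) stand by the right end, and the gauze (223, 257) is at the left. I'll close the fingers, turn them so they are narrow along y, and approach from the -y side of the tab.

Request:
{"name": "play_rows", "arguments": {"targets": [[[0,0.84,0.74,0,0.97],[0,0.84,0.74,0,0.97],[0,0.84,0.74,0,0.97],[0,0.84,0.74,0,0.97],[0,0.84,0.74,0,0.97],[0,0.84,0.74,0,0.97],[0,0.84,0.74,0,0.97],[0,0.84,0.74,0,0.97],[0,0.84,0.74,0,0.97],[0,0.84,0.74,0,0.97]]], "force": 20}}

```text
t: 2.05
eef_pos: [0.4108, -0.2779, 0.2468]
orientation: [3.141, 0.0, 1.155]
ft_force: [-0.2, -0.4, 0.3]
opening: 0.0003
finger_force: 0.0
```

Request:
{"name": "play_rows", "arguments": {"targets": [[[0,0.84,0.74,-0.4,0.97],[0,0.84,0.74,-0.4,0.97],[0,0.84,0.74,-0.4,0.97],[0,0.84,0.74,-0.4,0.97],[0,0.84,0.74,-0.4,0.97],[0,0,0,0,0],[0,0,0,0,0]]]}}

```text
t: 2.92
eef_pos: [0.5357, -0.1682, 0.187]
orientation: [3.142, 0.0, 1.574]
ft_force: [0.0, -0.3, -0.4]
opening: 0.0006
finger_force: 0.0
```

Request:
{"name": "play_rows", "arguments": {"targets": [[[0,0,0,-0.8,0],[0,0,0,-0.8,0],[0,0,0,-0.8,0],[0,0,0,-0.8,0],[0,0,0,-0.53,0],[0,0,0,0,0],[0,0,0.5,0,0],[0,0,0.5,0,0],[0,0,0.4,0,0],[0,0,0.3,0,0]]]}}

```text
t: 4.18
eef_pos: [0.5362, -0.1158, 0.0752]
orientation: [3.141, 0.001, 1.576]
ft_force: [-1.0, -2.8, 0.8]
opening: 0.0007
finger_force: 0.9
```

Request:
{"name": "play_rows", "arguments": {"targets": [[[0,0,0.5,0,0],[0,0,0.5,0,0],[0,0,0.5,0,0],[0,0,0.5,0,0],[0,0,0.5,0,0],[0,0,0.5,0,0],[0,0,0.5,0,0],[0,0,0.5,0,0],[0,0,0.5,0,0]]]}}

```text
t: 5.3
eef_pos: [0.5358, 0.0194, 0.0747]
orientation: [-3.141, -0.0, 1.576]
ft_force: [-1.4, -1.8, 0.8]
opening: 0.0009
finger_force: 1.0
```

Request:
{"name": "play_rows", "arguments": {"targets": [[[0,0,0.4,0,0],[0,0,0.3,0,0],[0,0,0.2,0,0],[0,0,0.1,0,0],[0,0,0.1,0,0],[0,0,0.1,0,0],[0,0,0,0,0]]]}}

```text
t: 6.18
eef_pos: [0.5362, 0.0546, 0.0749]
orientation: [3.141, -0.0, 1.575]
ft_force: [0.4, 0.1, -0.9]
opening: 0.0001
finger_force: 0.0
```

Request:
{"name": "play_rows", "arguments": {"targets": [[[0,0,0.1,0,0],[0,0,0.1,0,0],[0,0,0.1,0,0],[0,0,0.1,0,0]]]}}

```text
t: 6.68
eef_pos: [0.5364, 0.0567, 0.0752]
orientation: [-3.14, 0.017, 1.578]
ft_force: [-9.3, -76.2, 1.9]
opening: 0.0005
finger_force: 37.7
```

At the stop. I'll back off and lift to look into the bay.

Request:
{"name": "play_rows", "arguments": {"targets": [[[0,0,-0.4,0,0],[0,0,-0.4,0,0],[0,0,0,0.8,0],[0,0,0,0.8,0],[0,0,-0.5,0.8,0],[0,0,-0.8,0.8,0],[0,-1,-0.5,0.5,0],[0,-1,0,0.5,0],[0,-1,0,0,0],[0,0,0,0,0]]]}}

```text
t: 7.92
eef_pos: [0.4452, -0.0113, 0.2013]
orientation: [3.141, -0.0, 1.576]
ft_force: [0.3, 0.3, -0.0]
opening: 0.0007
finger_force: 0.0
```

```bash
python3 - <<'E'
from h import *
s=read_state();print(s["t"],s["eef_pos"],s["ft_force"])
p=capture("top");q=capture("scene");r=capture("wrist")
for n in ["cover_tab","handle_red","red_push","red_pivot","blue_push","handle_blue"]:
  for a in (p,q,r):
    print(n,[(np.round(d["at"],3),round(d["score"],2)) for d in spot_in(n,a)[:2]])
w=cloud(p);hsv=cv2.cvtColor(p["img"],cv2.COLOR_RGB2HSV)
z=w[...,2];H=hsv[...,0]
inb=(abs(w[...,0]-.535)<.07)&(w[...,1]>-.23)&(w[...,1]<-.02)&(z>.036)&(hsv[...,1]>110)
for n,m in(("red",inb&((H<8)|(H>172))),("blue",inb&(H>95)&(H<130))):
    if m.sum()>5: print(n,m.sum(),cv2.minAreaRect(w[m][:,:2].astype(np.float32)),w[m].mean(0))
m=(abs(w[...,0]-.535)<.06)&(abs(w[...,1]-.07)<.05)&(z>.078)&(z<.09)
print("tab",w[m].mean(0))
img=np.hstack([cv2.resize(p["img"][180:300,220:460],(480,240)),])
b=cv2.resize(p["img"][180:300,300:460],(640,480),interpolation=cv2.INTER_CUBIC)
cv2.imwrite("pics/top1.png",b[...,::-1])
save(r,"wrist1")
E
```

```text
7.925 [ 0.44524106 -0.01132495  0.20127251] [ 0.29846228  0.33335911 -0.02800424]
cover_tab [(array([0.553, 0.107, 0.06 ]), 0.8), (array([ 0.548, -0.166,  0.047]), 0.67)]
cover_tab [(array([0.528, 0.057, 0.06 ]), 0.58)]
cover_tab [(array([0.528, 0.071, 0.057]), 0.94)]
handle_red [(array([ 0.545, -0.167,  0.047]), 0.48)]
handle_red [(array([ 0.543, -0.165,  0.042]), 0.8)]
handle_red []
red_push [(array([ 0.548, -0.164,  0.048]), 0.56)]
red_push [(array([ 0.54 , -0.17 ,  0.042]), 0.8)]
red_push []
red_pivot [(array([ 0.547, -0.163,  0.032]), 0.86), (array([ 0.567, -0.276,  0.017]), 0.27)]
red_pivot [(array([ 0.539, -0.171,  0.035]), 0.73)]
red_pivot []
blue_push [(array([ 0.55 , -0.082,  0.042]), 0.51)]
blue_push [(array([ 0.538, -0.09 ,  0.042]), 0.55), (array([0.45 , 0.23 , 0.035]), 0.53)]
blue_push []
handle_blue [(array([ 0.547, -0.081,  0.045]), 0.65)]
handle_blue [(array([ 0.541, -0.086,  0.042]), 0.85)]
handle_blue []
red 139 ((0.540455162525177, -0.16863155364990234), (0.05708450824022293, 0.019010227173566818), 0.4956493377685547) [ 0.54152879 -0.16616568  0.04707377]
blue 127 ((0.5405532717704773, -0.0875866487622261), (0.018288543447852135, 0.05780431628227234), 85.70718383789062) [ 0.54143565 -0.08652022  0.0474143 ]
tab [0.53387272 0.07137997 0.08365271]
```

View pics/top1.png

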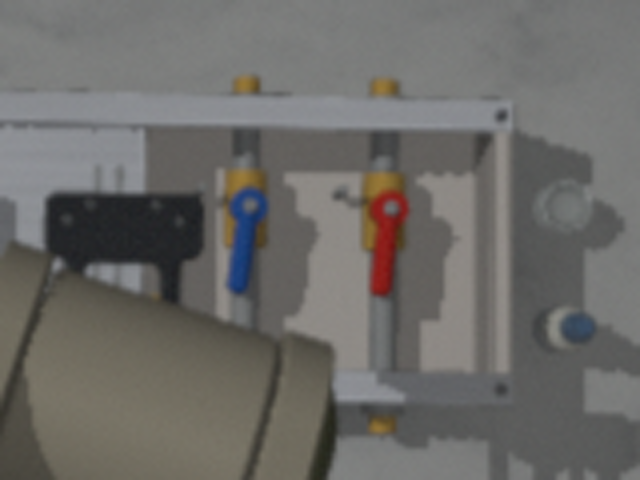

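Red is the right-hand valve, at crop pixel (390, 207), with its pivot near (0.560, -0.168). Its bar points at the robot and its stop pin is at (345, 193). Blue is at (250, 205), and the cover is fully aside. Next I'll move over the free space to the right of the red bar.

Request:
{"name": "play_rows", "arguments": {"targets": [[[0,0.3,-0.88,0,0],[0,0.3,-0.88,0,0],[0,0.3,-0.88,0,0],[0,0.3,-0.88,0,0],[0,0.3,-0.88,0,0],[0,0.3,-0.88,-0.5,0],[0,0.3,-0.88,-0.5,0],[0,0,0,-0.5,0],[0,0,0,-0.5,0],[0,0,0,0,0]]]}}

```text
t: 10.22
eef_pos: [0.5085, -0.1954, 0.1399]
orientation: [-3.14, -0.001, 1.576]
ft_force: [0.8, -0.4, 0.1]
opening: 0.0006
finger_force: 0.0
```

```bash
python3 - <<'E'
from h import *
print(read_state()["eef_pos"])
save(capture("wrist"),"wrist2")
E
```

```text
[ 0.5084834  -0.19535696  0.13987222]
```

View pics/wrist2.png

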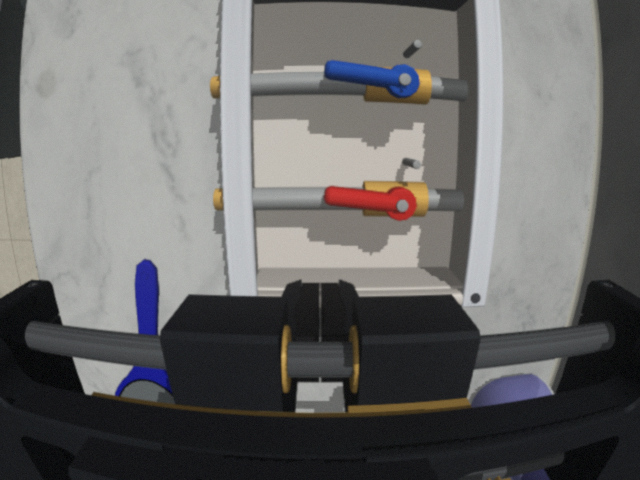

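The wrist view shows the closed fingers, with tips near (320, 290), in the free space beside the red bar (325–415, 200). The two stop pins are at (413, 47) and (410, 162). Nothing blocks the descent.

Request:
{"name": "play_rows", "arguments": {"targets": [[[0,0,0,-0.7,0],[0,0,0,-0.7,0],[0,0,0,-0.7,0],[0,0,0,-0.6,0],[0,0,0,-0.4,0],[0,0,0,0,0],[0,0,0.2,0,0],[0,0,0.2,0,0],[0,0,0.2,0,0]]]}}

```text
t: 11.4
eef_pos: [0.5092, -0.1781, 0.0483]
orientation: [3.141, 0.001, 1.576]
ft_force: [-0.3, -2.4, 0.6]
opening: 0.0003
finger_force: 1.1
```

Request:
{"name": "play_rows", "arguments": {"targets": [[[0,0,0.2,0,0],[0,0.03,0.22,0,0],[0,0.08,0.2,0,0],[0,0.12,0.18,0,0],[0,0.15,0.15,0,0],[0,0.17,0.12,0,0],[0,0.18,0.1,0,0],[0,0.15,0.05,0,0],[0,0,0,0,0]]]}}

```text
t: 12.52
eef_pos: [0.5358, -0.1417, 0.0477]
orientation: [3.141, -0.0, 1.576]
ft_force: [-0.1, -0.1, -0.7]
opening: 0.0003
finger_force: 0.1
```

Now small steps along +x to find the stop.

Request:
{"name": "play_rows", "arguments": {"targets": [[[0,0.06,0,0,0],[0,0.06,0,0,0],[0,0,0,0,0]]]}}

```text
t: 12.9
eef_pos: [0.5391, -0.1419, 0.0477]
orientation: [-3.142, -0.0, 1.575]
ft_force: [-1.8, 0.7, 0.7]
opening: 0.0004
finger_force: 0.6
```

Request:
{"name": "play_rows", "arguments": {"targets": [[[0,0.05,0,0,0],[0,0.05,0,0,0]]]}}

```text
t: 13.15
eef_pos: [0.5408, -0.1416, 0.0476]
orientation: [-3.138, -0.001, 1.576]
ft_force: [-13.9, 0.6, 6.7]
opening: 0.0005
finger_force: 7.1
```

Request:
{"name": "play_rows", "arguments": {"targets": [[[0,0.04,0,0,0],[0,-0.3,0,0,0],[0,-0.3,-0.1,0,0],[0,0,0,0.7,0],[0,0,0,0.7,0],[0,0,0,0.9,0],[0,-0.8,0,0.9,0],[0,-1,0,0.9,0],[0,-1,0,0,0],[0,0,0,0,0]]]}}

```text
t: 14.4
eef_pos: [0.4404, -0.1451, 0.1714]
orientation: [3.14, 0.001, 1.574]
ft_force: [0.1, 0.3, -0.1]
opening: 0.0007
finger_force: 0.0
```

```bash
python3 - <<'E'
from h import *
s=read_state();print(s["t"],s["eef_pos"],s["ft_force"])
p=capture("top");r=capture("wrist");save(r,"wrist3")
w=cloud(p);hsv=cv2.cvtColor(p["img"],cv2.COLOR_RGB2HSV);z=w[...,2];H=hsv[...,0]
inb=(abs(w[...,0]-.535)<.07)&(w[...,1]>-.23)&(w[...,1]<-.02)&(z>.036)&(hsv[...,1]>110)
for n,m in(("red",inb&((H<8)|(H>172))),("blue",inb&(H>95)&(H<130))):
    if m.sum()>5: print(n,m.sum(),cv2.minAreaRect(w[m][:,:2].astype(np.float32)),w[m].mean(0))
m=(abs(w[...,0]-.535)<.06)&(abs(w[...,1]-.07)<.05)&(z>.078)&(z<.09)
print("tab",m.sum(),w[m].mean(0))
for n in ["blue_bottle","dish","gauze"]: print(n,[np.round(d["at"],3) for d in spot_in(n,p)[:1]])
cv2.imwrite("pics/top3.png",cv2.resize(p["img"][180:300,200:460],(780,360),interpolation=cv2.INTER_CUBIC)[...,::-1])
E
```

```text
14.4 [ 0.44035116 -0.14510411  0.17135639] [ 0.09329866  0.34068147 -0.1047657 ]
red 120 ((0.5505368709564209, -0.14622631669044495), (0.03201603144407272, 0.06523142755031586), 5.4479570388793945) [ 0.55821149 -0.14594876  0.06979691]
blue 126 ((0.5402531027793884, -0.0884692519903183), (0.01848309300839901, 0.057346321642398834), 87.78893280029297) [ 0.54139512 -0.08658215  0.0470889 ]
tab 153 [0.53356766 0.07129398 0.0833392 ]
blue_bottle [array([0.496, 0.226, 0.038])]
dish [array([ 0.568, -0.273,  0.016])]
gauze [array([0.5  , 0.228, 0.041])]
```

View pics/top3.png

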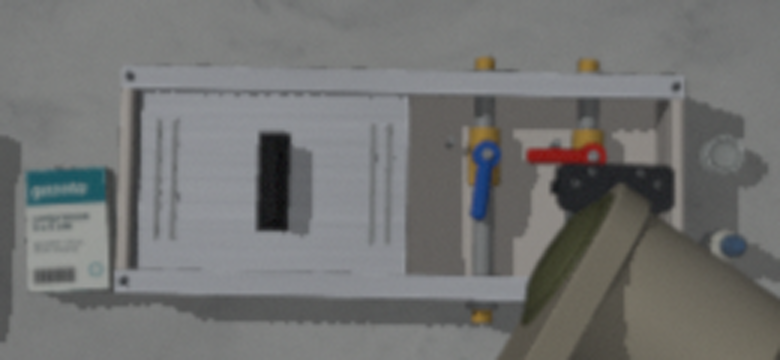

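View pics/wrist3.png

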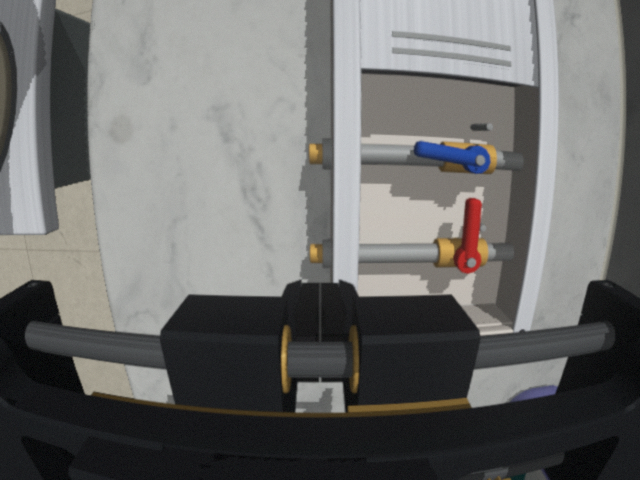

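Both pictures agree. The red handle lies straight across its pipe against its pin (top crop 530–605, 155), and blue still points at the robot. The cover is at its left stop, and the bottle, dish and carton look unmoved.

```bash
python3 -c "
from station import *
print(hand_in())"
```

```text
the job is handed in; nothing more can be done
None
```

The cover is pushed fully aside to its stop, the red valve is shut against its pin, the blue one is still open, nothing around the box looks disturbed, and the job was handed in at about 14.5 s. The push into the cover's stop peaked at about 76 N at the wrist, under the 120 N limit.

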